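# Reset the tripped glaze mill and hold its lid at the pulse position

### The arm

A 7-joint arm with a two-finger parallel gripper is mounted at the origin on the work surface. World frame = base frame: x ahead of the robot, y to its left, z up, the work surface at z = 0. Lengths are in m, angles in rad, forces in N, time in s.
With the tool pointing down it reaches from about 0.425 to 0.875 m from the base axis. Payload 4.7 kg.
Tool frame: the origin (TCP) lies between the finger pads; the fingertips stand 14 mm ahead of it and the grasp point (between the pads) lies 5 mm behind it; z points along the fingers, y is the line along which they close (so a half turn about z gives the same grasp; the last joint's range is limited). The gripper opens to 87 mm and grips with 3 to 60 N. Pads are 19 mm wide; open, the fingers measure 117 mm over their backs; the gripper's body (75 mm by 190 mm) begins 51 mm behind the grasp point.
Start: joints at [1.207, 0.321, -0.07, 1.45, 0.023, 1.371, -0.057], TCP at [0.24, -0.604, 0.2] pointing down, gripper open.
Joint ranges: [-2.86, 2.86], [-0.3, 2.09], [-1.38, 1.24], [0.06, 2.45], [-1.56, 4.7], [0.09, 2.05], [-2.69, 2.69]. Speed limits (rad/s): [2.57, 2.57, 3.14, 3.14, 3.14, 3.14, 3.14].

### API

Orientations are given as a rotation vector (axis times angle).
In Python, from bench import ctrl gives the robot as it stands.
- The arm moves only by the shell command python3 -m inch 'ROWS' [OPENING] [FORCE]. ROWS is JSON, a list of rows, each a list of 6 numbers: the shift along the world's x, y, z in mm, then the turn, a rotation vector about the world's x, y, z in degrees. In form: [[tx, ty, tz, rx, ry, rz], ...]. A call has 1 to 20 rows; each row is the pose to reach, as a shift and turn from the pose commanded when the call began; what a row does not reach only later rows make up. A row lasts 1/8 s, in which the tool goes at most 62.5 mm and 10.7 degrees, less where a joint would pass 70% of its speed; a pose out of reach is approached as far as the arm can. A call with a gripper value outside its range is refused whole. OPENING is the finger opening in mm, from 0 to 87, set as the call begins (- or left out, the last holds). The fingers move at their own pace and stop on an object; FORCE is the grip in N (left out, the last holds). Time passes only in rows, so rows that repeat a pose let the fingers close. It gives the time, the measured TCP pose, the force, the opening and the grip force at its end, in the units of the state.
- ctrl.get_state(): the state, without advancing time (a new reading comes with each control period).
- ctrl.get_image(name): name is "scene" or "side" or "wrist"; returns (picture, depth): 420x560x3 uint8, red, green, blue; 420x560 float32, m along the optical axis (not along the pixel's ray), 0 where there is no reading.
- ctrl.camera_params(name): a dict with "mtx" (3x3 intrinsics, pixels), "T" (4x4, takes a point from camera to world coordinates). Camera axes: x right, y down, z forward; pixel columns grow to the right and rows downward; lengths in m; the calibration is good to about 2 mm. A picture is of the moment at which its call begins: read the wrist's pose just before it. camera_params takes no time and is no camera call; for the wrist camera it gives the pose at the moment of the call.
- ctrl.close_job(): hands the job in; it is judged then, once.
The state is a dict: "time": time; "joint_positions": joint angles; "qd": joint speeds; "joint_torque": joint torques, N m; "position": TCP position; "tool_rot": TCP orientation; "ft_force": force on the tool from outside, world axes, zero at the start; "torque": the same for the moment, N m; "grip_width": opening from 0.0 (shut) to 1.0 (fully open); "grip_force": force on a finger pad.
Only numpy, scipy, OpenCV 4.12 (cv2) and the standard library are available. Lean on these libraries where they do the work, as an engineer would, in place of code of your own. Each camera call takes 0.05 s, during which the arm holds its last target. There are 200 camera calls.

### The job

The glaze mill's overload cut-out has tripped: while its bowl is still open, press the round reset button on its front deck fully down and let it spring back up. Then take the mill's bayonet lid by its grip bar, seat it fully home with its two lugs down in the two slots, and twist it clockwise (seen from above) to the half-way mark between slot and lock, well short of the lock's click - this is the pulse position, from which the lid springs back if let go, so finish while still gripping the lid and holding it there. Leave everything else on the bench where it is.

Things in the scene. Friction and masses are not known exactly. Their poses are not given: they have to be found in the camera images.
- mill: low bench mill fixed to the bench: white housing 215 mm (its x) by 130 mm (its y), deck 75 mm high, black battery at the +x end (to x = +133 mm). On it a steel column, 112 mm across, whose rim is 125 mm above the bench; column axis at mill x = +40, y = 0 mm. Origin: bench level under the housing, z up. The front deck with button and timer dial is its -x end, roughly towards the robot
- mill_mouth (a point): centre of the open mouth, on the column axis at rim level, 125 mm above the bench; axes as mill. The mouth is 80 mm across inside two overhanging lips 8 mm thick; at its +x and -x sides (mill axes) the lips leave two slots, 22 mm wide, reaching 47 mm from the axis. Under the lips runs the channel for the lid's lugs; it closes clockwise seen from above; stops block the other way
- slot_mark (a point): short raised mark on the rim at the -x slot (0 deg; the +x slot has the same marks), 56 mm from the column axis
- half_mark (a point): long raised mark on the rim, 40 deg clockwise (seen from above) from the -x slot, 56 mm from the column axis: with a lid nib pointing at it the lid is at the pulse position
- lock_mark (a point): middle of the pair of short raised marks on the rim, 80 deg clockwise from the -x slot, 56 mm from the column axis: the locked position. A spring catch resists the lid from about 60 deg, clicks as it gives way at about 65 deg and holds the lid locked at 80 deg
- reset_button_top (a point): centre of the reset button's top, 93 mm above the bench when up: plain round push button, 22 mm across, in a black collar 38 mm across and 12 mm high on the deck at mill x = -75, y = -32 mm, 50 mm or more clear of the column. Pressed straight down. (The disc with a pointer line at mill y = +34 mm is the timer dial, 13 mm above the deck.)
- reset_button (a joint): travel of the reset button, m: 0 up, 0.006 fully down; a spring, about 5 N at full travel, brings it back up
- lid: the mill's loose bayonet lid, about 0.16 kg, grey plastic with a black grip bar, standing on its skirt on the bench. Origin: centre of the skirt's underside, z up. Skirt 75 mm across, 18 mm high, its lowest 8 mm tapering to 67 mm across; flange on it 94 mm across, from 18 to 26 mm above the origin. Seated on the mill the flange lies on the rim and the origin is 107 mm above the bench on the column axis
- lid_grip (a point): point in the lid's grip bar, 48 mm above the lid's origin and 22 mm above the flange; axes as lid. The bar is 62 mm long along the lid's x, 14 mm thick along its y, and reaches from 26 to 60 mm above the lid's origin; grip it across its thickness
- lid_lug (a point): tip of the lid's +x lug. Two lugs stand out from the skirt along lid +x and -x to 44 mm from the axis, 12 mm wide, 2 to 7 mm above the lid's origin, each under a small nib on the flange. The lid enters with its x axis along the mill's x axis, either way round (play about 6 deg and 2.5 mm); lugs not in the slots, it stands 16 mm too high. Pulse position: 40 deg clockwise from there
- switch_ring (a joint): angle, rad, of the sprung ring in the mill that the lugs push round clockwise: 0 until the lid has turned about 14 deg (0.24 rad) from entry, then it follows the lid; 0.46 at half-way (40 deg), about 0.9 as the catch clicks, 1.23 at the end stop. Its spring turns the lid back with 0.08 N m at 0 and 0.14 N m at half-way
- trimming_tool: loop trimming tool, wooden handle and steel loop, about 178 mm long, 14 mm high, lying along its x axis; origin under the handle. Bystander, leave alone
- rib: half-moon wooden rib, 104 x 42 x 6 mm, lying flat; origin on its underside. Bystander, leave alone
- glaze_jar: jar with screw cap, 64 mm across, 85 mm high; origin under its centre. Bystander, leave alone
- mug: glazed mug, 80 mm across, 95 mm high, handle at its +y; origin under its centre. Bystander, leave alone
- mortar: porcelain mortar, 120 mm across, 60 mm high; origin under its centre. Bystander, leave alone
- jar_lid: earthenware jar lid with a round knob and no lugs, 90 mm across, 41 mm high; origin under its centre. Not the mill's lid. Bystander, leave alone
- sieve: brass test sieve, 80 mm across, 32 mm high; origin under its centre. Bystander, leave alone
- test_tile: upright L-shaped glaze test tile, 75 mm high, 45 mm wide; origin under it. Bystander, leave alone
Mind the look-alikes: they are no part of the job. What is shaped like the lid but pink is not meant.

How it is judged:
On the way, in this order (a step that is already met when the one before it is completed fails the run):
1. reset button pressed fully down, the lid not yet on the mill (value of joint reset_button above 0.005 m and horizontal distance between lid and mill_mouth above 0.06 m), for 0.02 s.
2. reset button back up (value of joint reset_button below 0.001 m), for 0.1 s.
3. lid seated in the mouth, flange on the rim (horizontal distance between lid and mill_mouth below 0.004 m and z of lid in the frame of mill between 0.103 and 0.1105 m and angle between the z axis of lid and the z axis of mill, either way round below 0.06 rad), for 0.1 s.
At the end, for the whole second after the job is handed in: Lid seated (origin within 4 mm of the column axis, flange on the rim within 3.5 mm, level within 0.06 rad), turned 40 deg +/- 10 deg from entry so that the switch ring reads 0.29 to 0.63 rad, still, gripped by the fingers (more than 2 N), reset button up (all of step 3 and value of joint switch_ring between 0.29 and 0.63 rad and angle between the x axis of lid and the x axis of mill, either way round between 0.524 and 0.873 rad and angular speed of lid below 0.2 rad/s and contact force between the fingers and lid above 2 N and value of joint reset_button below 0.001 m); the arm keeps its last pose, push and grip.
It fails at once if lid twisted on to the lock click (value of joint switch_ring above 0.9 rad).
It fails at once if another thing on the bench moved more than 30 mm or tipped over (distance of any of trimming_tool, rib, glaze_jar, mug, mortar, jar_lid, sieve, test_tile from where it was at the start of the episode above 0.03 m or angle between any of trimming_tool, rib, glaze_jar, mug, mortar, jar_lid, sieve, test_tile's own z axis and vertical above 0.5 rad).
It also fails if it takes over 54 s, if anything falls off the work surface, if the arm or the gripper's body presses on something with over 40 N, if the wrist force passes 120 N, or if a joint passes its speed limit or range.

## Working session

There is one attempt and no reset: what is moved stays moved. The work goes in short steps, Python scripts to look and compute and a shell command to move; the robot and the scene stay as the last step left them, time stands still between calls to the robot, and variables do not carry over. Pictures are saved under pics/ and viewed, at most 10 in all, crops included, and the job is handed in when it is done.

```bash
mkdir -p pics
cat > h.py <<'E'
import numpy as np,cv2
from bench import ctrl
def grab(n,save=None):
    p=ctrl.camera_params(n); im,d=ctrl.get_image(n)
    np.savez(f'/tmp/{n}.npz',im=im,d=d,K=p['mtx'],T=p['T'])
    if save: cv2.imwrite('pics/'+save,im[:,:,::-1])
    return im,d,np.array(p['mtx']),np.array(p['T'])
def load(n):
    z=np.load(f'/tmp/{n}.npz'); return z['im'],z['d'],z['K'],z['T']
def cloud(d,K,T):
    v,u=np.indices(d.shape); P=np.stack([(u-K[0,2])/K[0,0]*d,(v-K[1,2])/K[1,1]*d,d],-1)
    return P@T[:3,:3].T+T[:3,3]
def ray(u,v,z,K,T):
    r=T[:3,:3]@np.array([(u-K[0,2])/K[0,0],(v-K[1,2])/K[1,1],1]); return T[:3,3]+r*(z-T[2,3])/r[2]
E
python3 - <<'E'
from h import *
a=[grab(n) for n in('scene','side')]
for n,x in zip(('scene','side'),a):
    cv2.imwrite(f'pics/{n}0.png',x[0][:,:,::-1])
    print(n,x[3].round(3).tolist(),x[2].round(1).tolist())
s=ctrl.get_state();print(s)
E
```

```text
scene [[-0.678, 0.553, -0.484, 1.134], [0.735, 0.51, -0.446, 0.479], [-0.0, -0.659, -0.752, 0.927], [0.0, 0.0, 0.0, 1.0]] [[386.3, 0.0, 280.5], [0.0, 386.3, 206.2], [0.0, 0.0, 1.0]]
side [[-0.998, -0.037, 0.059, 0.483], [-0.069, 0.633, -0.771, 1.166], [-0.009, -0.773, -0.634, 1.072], [0.0, 0.0, 0.0, 1.0]] [[500.7, 0.0, 276.9], [0.0, 500.7, 209.1], [0.0, 0.0, 1.0]]
{'time': 0.1, 'joint_positions': array([ 1.20713203,  0.3217562 , -0.07009762,  1.45157768,  0.02261609,
        1.37079898, -0.05692007]), 'qd': array([ 0.00081229, -0.00099014,  0.00058282, -0.00351229, -0.0001476 ,
        0.00127082, -0.00021121]), 'joint_torque': array([-1.38617170e-04, -4.92571485e+01, -4.05714791e-01, -3.13399708e+01,
       -6.42059580e-02,  3.94327752e-02,  5.42492148e-05]), 'position': array([ 0.2395011 , -0.60367975,  0.19945388]), 'tool_rot': array([-3.08404293e+00, -5.89586386e-01,  6.79560177e-04]), 'ft_force': array([-0.21055199,  0.41913899, -1.28090698]), 'torque': array([-0.00080326,  0.01817105, -0.07181979]), 'grip_force': 0.0, 'grip_width': 1.0038688742133741}
```

View pics/scene0.png

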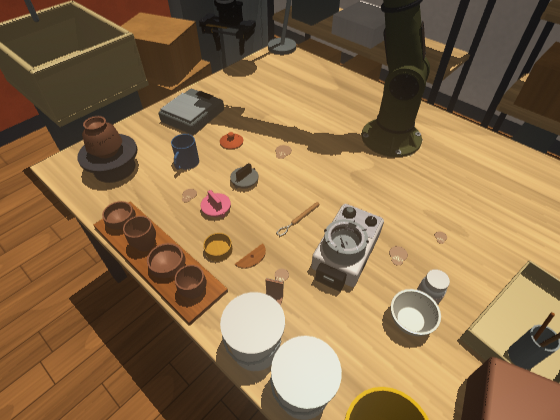

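View pics/side0.png

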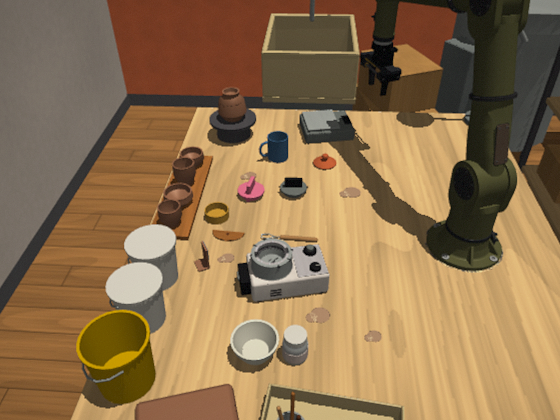

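The scene view shows the grey lid at (244,177) and the mill at (348,240); in the side view they are at (292,187) and (285,268). What could be taken for the lid, in scene pixels: grey with black bar (244,177), pink copy (215,205), orange jar lid (231,140), and brass sieve (217,246). I choose the grey one. For the button there are two dark round parts on the deck, (350,212) and (372,221). The crop will settle which is which.

Run:
```python
from h import *
im,d,K,T=load('scene'); im2,d2,K2,T2=load('side')
a=cv2.resize(im[150:215,200:290],(400,289),interpolation=3)
b=cv2.resize(im[195:290,300:400],(400,380),interpolation=2)[:289+91]
c=cv2.resize(im2[165:215,245:335],(400,222),interpolation=2)
e=cv2.resize(im2[225:305,230:335],(400,305),interpolation=2)
o=np.zeros((600,800,3),np.uint8)
o[:289-69,:400]=a[35:255]; o[220:600,:400]=b; o[:222,400:]=c; o[230:535,400:]=e
cv2.imwrite('pics/crop1.png',o[:,:,::-1])
for n,(i,D,k,t) in dict(scene=(im,d,K,T),side=(im2,d2,K2,T2)).items():
    P=cloud(D,k,t); z=P[...,2]; x=P[...,0];y=P[...,1]
    px=dict(scene=((244,177),(348,240)),side=((292,187),(272,258)))[n]
    print(n,[P[v,u].round(3).tolist() for u,v in px], 'bench',np.median(z[(abs(x-.5)<.3)&(abs(y)<.4)&(abs(z)<.02)]).round(4))
    q=P[px[0][1],px[0][0]]; near=(np.hypot(x-q[0],y-q[1])<.07)
    for lo,hi in((.012,.035),(.05,.065)):
        m=near&(z>lo)&(z<hi); 
        if m.sum()>8:
            pts=np.c_[x[m],y[m]].astype(np.float32)
            print(' lid',lo,m.sum(),cv2.minEnclosingCircle(pts),cv2.minAreaRect(pts))
    q=P[px[1][1],px[1][0]]; near=(np.hypot(x-q[0],y-q[1])<.16)
    for lo,hi in((.118,.135),(.07,.08),(.083,.096)):
        m=near&(z>lo)&(z<hi); pts=np.c_[x[m],y[m]].astype(np.float32)
        print(' mill',lo,m.sum(),cv2.minEnclosingCircle(pts),cv2.minAreaRect(pts))
```

```text
scene [[0.543, -0.231, 0.027], [0.556, 0.194, 0.082]] bench -0.0018
 lid 0.012 360 ((0.5363984704017639, -0.2381320297718048), 0.050762202590703964) ((0.5399866700172424, -0.23577474057674408), (0.08895120769739151, 0.09092588722705841), 40.853675842285156)
 lid 0.05 82 ((0.5380085110664368, -0.23722943663597107), 0.03161326050758362) ((0.5380731821060181, -0.23741257190704346), (0.06279896199703217, 0.01945074088871479), 4.464104652404785)
 mill 0.118 636 ((0.5781010389328003, 0.19643700122833252), 0.05808953568339348) ((0.579075038433075, 0.19697967171669006), (0.11119037121534348, 0.11155751347541809), 41.87175369262695)
 mill 0.07 1050 ((0.5387740135192871, 0.18382064998149872), 0.12036362290382385) ((0.5381482243537903, 0.187269389629364), (0.21428920328617096, 0.12698034942150116), 14.125439643859863)
 mill 0.083 565 ((0.5390428900718689, 0.18704667687416077), 0.09714482724666595) ((0.5413185358047485, 0.1902182549238205), (0.18789304792881012, 0.10682620853185654), 12.88217830657959)
side [[0.537, -0.233, 0.024], [0.575, 0.176, 0.081]] bench -0.0024
 lid 0.012 285 ((0.53399080
[... 214 characters left out ...]
8794), 0.02977505885064602) ((0.5354717373847961, -0.2335072010755539), (0.05891672894358635, 0.023832911625504494), 5.141871929168701)
 mill 0.118 507 ((0.5746679306030273, 0.19766750931739807), 0.05906825512647629) ((0.5760194659233093, 0.19780606031417847), (0.11035382747650146, 0.11435271054506302), 2.714585781097412)
 mill 0.07 1153 ((0.5338406562805176, 0.18774642050266266), 0.11836594343185425) ((0.5343859791755676, 0.18905937671661377), (0.21097274124622345, 0.13158977031707764), 12.753764152526855)
 mill 0.083 467 ((0.5359548926353455, 0.18661333620548248), 0.09698241949081421) ((0.5361839532852173, 0.19603347778320312), (0.1880287528038025, 0.09920629858970642), 16.321983337402344)
```

View pics/crop1.png

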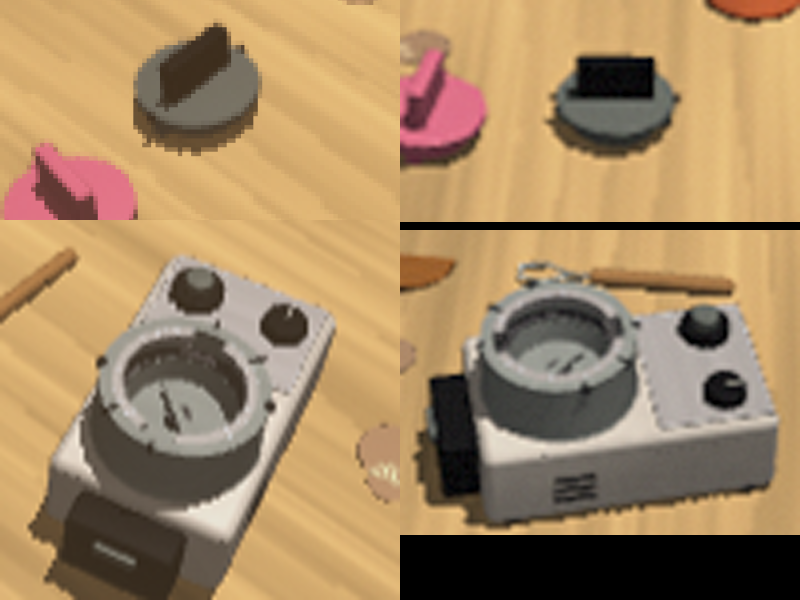

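The crop confirms the grey lugged lid with the black bar (scene 244,177). The reset button is the grey-topped black collar at the rear (scene ~350,212), and the other disc with the pointer line is the dial. Next I move over the lid and use the wrist camera.

```bash
python3 -m inch '[[60,90,60,0,0,-5],[120,180,100,0,0,-10],[180,270,100,0,0,-17],[262,364,100,0,0,-17],[262,364,100,0,0,-17],[262,364,100,0,0,-17],[262,364,100,0,0,-17],[262,364,100,0,0,-17],[262,364,100,0,0,-17],[262,364,100,0,0,-17]]'
python3 - <<'E'
from h import *
im,d,K,T=grab('wrist','w1.png'); print(T.round(3).tolist(),K.round(1).tolist())
s=ctrl.get_state();print(s['position'],s['tool_rot'],s['ft_force'])
P=cloud(d,K,T);x,y,z=P[...,0],P[...,1],P[...,2]
near=np.hypot(x-.537,y+.235)<.07
for lo,hi in((.018,.032),(.052,.066)):
    m=near&(z>lo)&(z<hi)
    if m.sum()>8:
        pts=np.c_[x[m],y[m]].astype(np.float32); print(lo,m.sum(),np.median(z[m]),cv2.minEnclosingCircle(pts),cv2.minAreaRect(pts))
E
```

```text
time: 1.35
position: [0.5008, -0.2416, 0.2999]
tool_rot: [3.139, 0.125, -0.002]
ft_force: [0.0, 0.2, -0.7]
grip_width: 1.003
grip_force: 0.0
[[0.08, -0.965, -0.25, 0.567], [-0.997, -0.078, -0.019, -0.236], [-0.001, 0.25, -0.968, 0.485], [0.0, 0.0, 0.0, 1.0]] [[339.8, 0.0, 277.6], [0.0, 339.8, 213.9], [0.0, 0.0, 1.0]]
[ 0.5005595  -0.24200772  0.29995884] [ 3.13877931e+00  1.22904251e-01 -2.06494532e-03] [-0.49792199  0.27405948  0.12363037]
0.018 3382 0.026730836625878496 ((0.5355079174041748, -0.23879417777061462), 0.05078323185443878) ((0.5350190997123718, -0.23843055963516235), (0.09305796027183533, 0.09298594295978546), 47.746944427490234)
0.052 567 0.06151919897177116 ((0.5355786085128784, -0.23895275592803955), 0.03081001341342926) ((0.5356045365333557, -0.23825258016586304), (0.061121866106987, 0.013940569944679737), 1.9792433977127075)
```

View pics/w1.png

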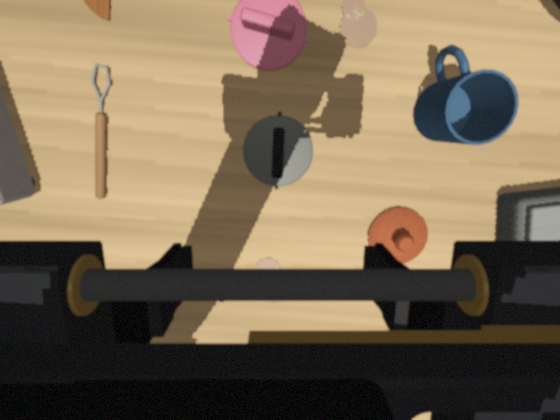

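The wrist view shows the lid at (278,150): centre (0.5355,-0.2385), bar yaw about 2.5°. The pink copy at (268,28) is well apart. Now over the mill with the fingers shut.

```bash
python3 -m inch '[[0,60,0,0,0,3],[0,120,0,0,0,6],[0,180,0,0,0,9],[0,240,0,0,0,9],[0,300,0,0,0,9],[0,360,0,0,0,9],[0,400,0,0,0,9],[0,400,0,0,0,9],[0,400,0,0,0,9],[0,400,0,0,0,9]]' 0 20
python3 - <<'E'
from h import *
im,d,K,T=grab('wrist','w2.png')
s=ctrl.get_state();print(s['position'],s['tool_rot'])
P=cloud(d,K,T);x,y,z=P[...,0],P[...,1],P[...,2]
near=np.hypot(x-.54,y-.188)<.16
for lo,hi in((.12,.132),(.070,.080),(.090,.098)):
    m=near&(z>lo)&(z<hi)
    pts=np.c_[x[m],y[m]].astype(np.float32); print(lo,m.sum(),np.median(z[m]),cv2.minEnclosingCircle(pts),cv2.minAreaRect(pts))
for c in((.4715,.139),(.458,.202)):
    m=(np.hypot(x-c[0],y-c[1])<.027)&(z>.083)&(z<.1)
    pts=np.c_[x[m],y[m]].astype(np.float32); print('knob',m.sum(),z[m].max(),cv2.minEnclosingCircle(pts))
E
```

```text
time: 2.65
position: [0.5023, 0.1573, 0.3003]
tool_rot: [3.119, 0.367, -0.001]
ft_force: [0.2, 0.5, 0.3]
grip_width: 0.017
grip_force: 0.0
[0.50221002 0.15767055 0.30034097] [ 3.11936811e+00  3.67529184e-01 -5.04940319e-04]
0.12 4758 0.1258428925865764 ((0.5757663249969482, 0.19600051641464233), 0.05867940932512283) ((0.5759932994842529, 0.19588154554367065), (0.11153864860534668, 0.11160285770893097), 86.30122375488281)
0.07 8026 0.0772289935263247 ((0.5349859595298767, 0.18616372346878052), 0.12106098234653473) ((0.5354906916618347, 0.18603330850601196), (0.2115391194820404, 0.12869131565093994), 13.869939804077148)
0.09 1053 0.09436382687784328 ((0.527321457862854, 0.18411566317081451), 0.08527141064405441) ((0.5300872921943665, 0.18807882070541382), (0.1630885899066925, 0.08975489437580109), 14.475358009338379)
knob 741 0.09978893993107202 ((0.47190871834754944, 0.13750267028808594), 0.01910793036222458)
knob 517 0.09122865724013124 ((0.456651508808136, 0.20119622349739075), 0.015973545610904694)
```

View pics/w2.png

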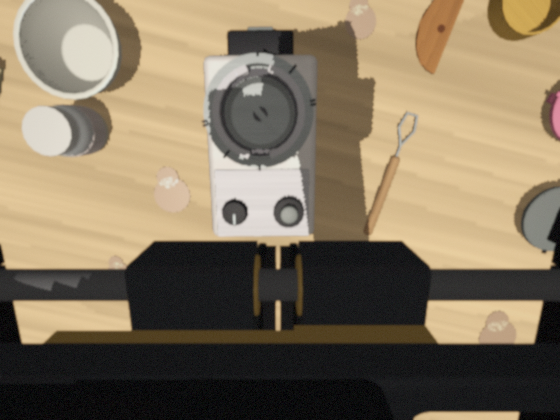

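The wrist view shows the mill with the button (grey top) at (289,212), the dial at (235,212) and the column at (261,112): column (0.576,0.196), yaw 13.7°, button (0.472,0.1375).

```bash
python3 -m inch '[[-30,-20,-50,0,0,0],[-30,-20,-110,0,0,0],[-30,-20,-165,0,0,0],[-30,-20,-185,0,0,0],[-30,-20,-185,0,0,0],[-30,-20,-185,0,0,0]]'; python3 -m inch '[[0,0,-5,0,0,0],[0,0,-10,0,0,0],[0,0,-14,0,0,0],[0,0,-14,0,0,0],[0,0,-14,0,0,0]]'
```

```text
time: 3.45
position: [0.4729, 0.1396, 0.1168]
tool_rot: [-3.12, -0.372, -0.003]
ft_force: [0.7, 0.2, 0.2]
grip_width: 0.002
grip_force: 0.0
time: 4.08
position: [0.4718, 0.1399, 0.1015]
tool_rot: [3.119, 0.373, -0.0]
ft_force: [-0.8, -0.4, 0.6]
grip_width: 0.009
grip_force: 0.0
```

```bash
python3 -m inch '[[0,0,-1,0,0,0],[0,0,-2,0,0,0],[0,0,-2,0,0,0]]';  python3 -c "
from h import *
im,d,K,T=grab('side'); cv2.imwrite('pics/s2.png',cv2.resize(im[190:310,220:360],(700,600),interpolation=2)[:,:,::-1])
s=ctrl.get_state();print(s['ft_force'],s['position'])"
```

```text
time: 4.45
position: [0.4717, 0.1398, 0.0994]
tool_rot: [3.119, 0.373, -0.0]
ft_force: [0.1, 0.1, 0.7]
grip_width: 0.003
grip_force: 0.0
[ 0.5326611  -0.26615208 -0.71583391] [0.47171587 0.13977776 0.09945486]
```

View pics/s2.png

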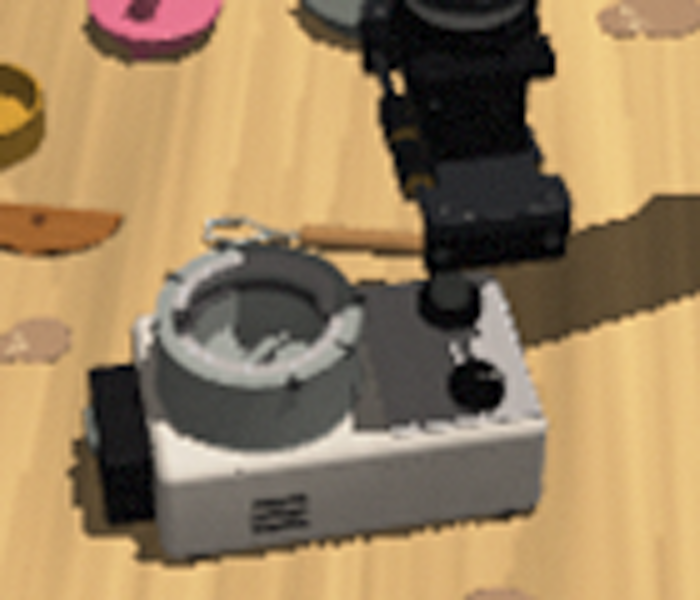

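The fingers are over the right collar, around (450,290) in the crop, but no force yet, so I go down in small steps.

```bash
for i in 1 2 3; do python3 -m inch '[[0,0,-1,0,0,0],[0,0,-2,0,0,0],[0,0,-2,0,0,0]]' | egrep 'posi|ft'; done
```

```text
position: [0.4716, 0.1398, 0.0973]
ft_force: [-0.9, 0.0, 0.3]
position: [0.4717, 0.1398, 0.0954]
ft_force: [-0.3, 0.4, 0.2]
position: [0.4716, 0.1398, 0.0934]
ft_force: [-0.1, 0.2, 0.5]
```

Run:
```python
from h import *
o=[]
for n,c in(('side',(292,235,60,50)),('scene',(320,180,60,50))):
    im,d,K,T=grab(n); P=cloud(d,K,T)
    Q=T[:3,:3].T@(np.array([.472,.139,.09])-T[:3,3]); u,v=(K@Q/Q[2])[:2].astype(int)
    print(n,u,v)
    for r in range(v-24,v+12,2): 
        print(r,' '.join('%d'%round(1000*P[r,k,2]) for k in range(u-12,u+13,3)))
    o.append(cv2.resize(im[v-35:v+25,u-40:u+40],(400,300),interpolation=2))
cv2.imwrite('pics/p3.png',np.hstack(o)[:,:,::-1])
```

```text
side 309 247
223 -2 205 208 230 230 230 230 227 226
225 2 208 207 225 225 227 226 229 228
227 -2 206 204 218 230 225 224 223 226
229 0 199 202 194 226 228 225 225 225
231 -5 189 200 1072 226 226 223 225 224
233 0 -6 197 226 221 225 223 226 228
235 -5 -1 -3 224 227 226 225 224 224
237 10 12 8 223 226 224 220 220 222
239 4 9 5 220 216 211 210 209 210
241 -6 -1 -5 208 208 198 201 198 199
243 -2 -4 -6 197 196 198 196 190 191
245 -2 -4 0 188 186 185 186 184 -3
247 76 73 73 91 95 94 75 75 -4
249 75 78 85 90 93 90 88 77 2
251 73 75 85 84 86 85 84 73 0
253 76 76 78 84 84 86 76 75 67
255 76 72 70 75 79 79 75 77 75
257 76 75 76 71 76 78 75 74 76
scene 350 210
186 202 208 206 210 208 209 213 219 223
188 -1 201 209 206 209 182 208 211 216
190 -1 195 200 204 203 200 210 206 207
192 -6 -3 192 195 192 202 206 210 208
194 -1 -2 -1 189 164 198 201 205 208
196 -6 -1 -1 -2 158 191 193 198 203
198 1 -4 -3 -1 152 153 927 190 195
200 -2 -3 0 1 143 145 148 -3 -1
202 0 -2 -1 -3 133 139 126 -2 -1
204 -1 -2 71 75 127 131 -2 -3 -1
206 -1 -2 74 75 117 121 0 -1 -4
208 -4 74 75 97 94 115 76 0 0
210 -2 74 83 95 94 96 75 76 77
212 70 78 86 90 94 85 75 76 74
214 71 74 86 84 85 86 74 75 71
216 75 72 78 80 83 84 77 77 74
218 76 76 73 75 75 74 76 75 74
220 123 123 927 122 123 75 75 75 76
```

View pics/p3.png

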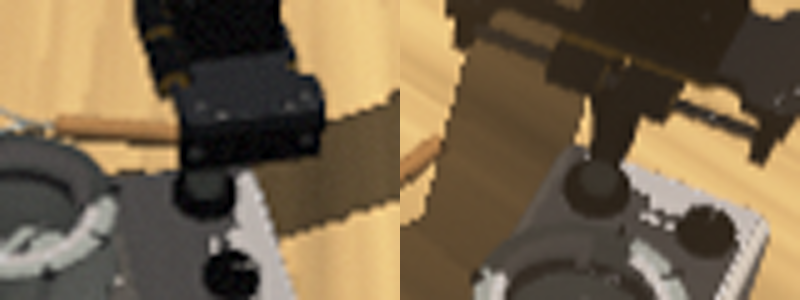

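Run:
```python
from h import *
im,d,K,T=load('scene'); P=cloud(d,K,T)
x,y,z=P[...,0],P[...,1],P[...,2]
m=(np.hypot(x-.472,y-.14)<.06)&(z>.088)&(z<.2)
for lo in range(88,200,8):
    k=m&(z>lo/1000)&(z<=(lo+8)/1000)
    if k.sum(): print(lo,k.sum(),'x',x[k].min().round(3),x[k].max().round(3),'y',y[k].min().round(3),y[k].max().round(3))
s=ctrl.get_state();print(s['position'],s['tool_rot'],s['time'])
```

```text
88 37 x 0.457 0.491 y 0.129 0.197
96 7 x 0.47 0.483 y 0.131 0.144
112 11 x 0.469 0.485 y 0.137 0.152
120 19 x 0.464 0.485 y 0.132 0.151
128 14 x 0.469 0.486 y 0.138 0.152
136 17 x 0.477 0.485 y 0.136 0.153
144 15 x 0.478 0.487 y 0.131 0.153
152 19 x 0.478 0.486 y 0.131 0.157
160 10 x 0.465 0.486 y 0.133 0.14
168 3 x 0.466 0.486 y 0.134 0.139
176 3 x 0.468 0.476 y 0.134 0.136
184 26 x 0.477 0.517 y 0.118 0.181
192 83 x 0.454 0.517 y 0.082 0.197
[0.47173168 0.13982871 0.0934674 ] [ 3.11929540e+00  3.73247933e-01 -1.24498496e-04] 5.725
```

The depth shows the closed fingertips still at z≈0.11, higher than the stated 14 mm ahead of the TCP would give. I keep stepping down until there is force.

```bash
for i in 1 2 3 4 5; do python3 -m inch '[[0,0,-1,0,0,0],[0,0,-2,0,0,0],[0,0,-3,0,0,0],[0,0,-3,0,0,0]]' | egrep 'posi|ft'; done
```

```text
position: [0.4717, 0.1398, 0.0904]
ft_force: [-0.1, 0.4, -0.3]
position: [0.4717, 0.1398, 0.0874]
ft_force: [-0.5, -1.3, 0.4]
position: [0.4717, 0.1398, 0.0844]
ft_force: [0.9, -1.2, 0.4]
position: [0.4717, 0.1398, 0.0814]
ft_force: [-0.2, 0.3, -0.7]
position: [0.4717, 0.1398, 0.0784]
ft_force: [-0.3, 0.7, 0.0]
```

```bash
for i in 1 2 3 4 5; do python3 -m inch '[[0,0,-1,0,0,0],[0,0,-2,0,0,0],[0,0,-2,0,0,0]]' | egrep 'posi|ft'; done
```

```text
position: [0.4717, 0.1397, 0.0764]
ft_force: [-0.1, 0.3, 0.5]
position: [0.4718, 0.1398, 0.0746]
ft_force: [-0.1, -0.8, 2.6]
position: [0.4718, 0.1398, 0.0725]
ft_force: [-1.5, -0.6, 2.9]
position: [0.4718, 0.1398, 0.0705]
ft_force: [-1.4, -0.9, 4.7]
position: [0.4719, 0.1399, 0.0692]
ft_force: [-2.0, -1.5, 9.9]
```

Contact came at TCP z 0.0755 and the button bottomed at 0.069 with about 10 N, so the real fingertips sit 17.5 mm above the reported TCP. I use that offset from here. Now I lift and go over the lid.

```bash
python3 -m inch '[[0,0,10,0,0,0],[0,0,40,0,0,0],[0,0,90,0,0,0],[0,-20,110,0,0,0],[20,-80,110,0,0,-4],[30,-140,110,0,0,-8],[40,-200,110,0,0,-11],[50,-260,110,0,0,-11],[64,-320,110,0,0,-11],[64,-378,90,0,0,-11],[64,-378,50,0,0,-11],[64,-378,10,0,0,-11],[64,-378,10,0,0,-11],[64,-378,10,0,0,-11]]' 50 20
cat > tips.py <<'E'
from h import *
s=ctrl.get_state();p=s['position'];print(p,s['tool_rot'])
a=2*np.arctan2(s['tool_rot'][1],s['tool_rot'][0]);R=np.array([[np.cos(a),np.sin(a)],[-np.sin(a),np.cos(a)]])
for n in('side','scene','wrist'):
    im,d,K,T=grab(n); P=cloud(d,K,T); L=(P[...,:2]-p[:2])@R.T; z=P[...,2]
    m=(abs(L[...,0])<.025)&(abs(L[...,1])<.065)&(z>.035)
    if n=='wrist': m[300:]=0
    print(n)
    for lo in range(36,150,8):
        k=m&(z>lo/1000)&(z<=(lo+8)/1000)
        if k.sum()>2: q=L[k]*1000; print(lo,k.sum(),'x',*q[:,0].round()[[q[:,0].argmin(),q[:,0].argmax()]],'y',np.unique((q[:,1]/3).round().astype(int)*3))
E
python3 tips.py
```

```text
time: 11.85
position: [0.5366, -0.2383, 0.0798]
tool_rot: [3.14, 0.073, 0.002]
ft_force: [0.6, 0.5, 0.9]
grip_width: 0.57
grip_force: 0.0
[ 0.53664131 -0.23828839  0.07979886] [3.14011922e+00 7.30850820e-02 2.36054105e-03]
side
36 28 x -24.0 25.0 y [-3  3  6  9 12]
44 28 x -23.0 25.0 y [-9  0  3  6  9 12 15]
52 41 x -23.0 25.0 y [-6 -3  0  3  6  9 12 15]
60 6 x -20.0 25.0 y [ 6  9 12]
92 5 x -12.0 5.0 y [30 33 36]
100 13 x -12.0 8.0 y [30 33 36 39]
108 13 x -12.0 8.0 y [30 33 36 39]
116 14 x -12.0 8.0 y [30 33 36 39 42]
124 10 x -12.0 8.0 y [30 33 36 39]
132 8 x -12.0 8.0 y [36 39 42]
scene
36 19 x -24.0 24.0 y [3 6 9]
44 22 x -24.0 22.0 y [ 3  6  9 12]
52 47 x -24.0 25.0 y [-6 -3  0  3  6  9]
60 8 x -24.0 24.0 y [-3  0  3  6]
100 25 x -11.0 11.0 y [-33 -30 -27 -24  27  30  33  36]
108 26 x -10.0 12.0 y [-30 -27 -24  27  30  33  36]
116 24 x -9.0 15.0 y [-33 -30 -27 -24 -21  30  33  36  39]
124 23 x -5.0 12.0 y [-36 -33 -30 -27 -24 -21  27  30  36]
132 17 x -1.0 13.0 y [-33 -30 -24  24  33  36  39]
140 17 x -11.0 13.0 y [-36 -33 -30 -27 -24 -21  33  36  39]
148 17 x -9.0 13.0 y [-42 -36 -30 -27 -24 -21  42]
wrist
52 124 x -22.0 25.0 y [-6 -3  6]
60 1439 x -22.0 25.0 y [-6 -3  0  3  6]
100 168 x -2.0 11.0 y [-33 -30 -27 -24  24  27  30  33]
108 323 x -0.0 11.0 y [-33 -30 -27 -24  24  27  30  33]
116 335 x 3.0 11.0 y [-33 -30 -27 -24  24  27  30  33]
124 365 x 6.0 11.0 y [-36 -33 -30 -27 -24  24  27  30  33  36]
132 108 x 9.0 11.0 y [-36 -33 -30 -27  27  30  33  36]
```

Tips at 0.0975 agree with the offset, and the bar is centred between the fingers. Descend, then grip.

```bash
python3 -m inch '[[-1,0,-30,0,0,0],[-1,0,-50,0,0,0],[-1,0,-62,0,0,0],[-1,0,-66,0,0,0],[-1,0,-66,0,0,0],[-1,0,-66,0,0,0]]'; python3 -m inch '[[0,0,0,0,0,0],[0,0,0,0,0,0],[0,0,0,0,0,0],[0,0,0,0,0,0],[0,0,0,0,0,0],[0,0,0,0,0,0]]' 0 45
```

```text
time: 12.75
position: [0.5354, -0.2384, 0.0133]
tool_rot: [3.14, 0.073, 0.002]
ft_force: [-0.1, 0.5, 0.0]
grip_width: 0.576
grip_force: 0.0
time: 13.5
position: [0.5348, -0.2383, 0.0125]
tool_rot: [3.141, 0.072, 0.0]
ft_force: [-0.8, -0.4, 0.4]
grip_width: 0.157
grip_force: 45.0
```

```bash
python3 -m inch '[[0,0,40,0,0,0],[0,0,90,0,0,0],[0,10,140,0,0,0],[10,60,165,0,0,4],[20,120,165,0,0,8],[30,180,165,0,0,11],[40,240,165,0,0,11],[40,300,165,0,0,11],[40,360,165,0,0,11],[40,410,165,0,0,11],[40,435,165,0,0,11],[40,435,165,0,0,11],[40,435,165,0,0,11],[40,435,165,0,0,11]]'
cat > meas.py <<'E'
from h import *
s=ctrl.get_state();p=s['position'];r=s['tool_rot'];print(p,'yaw',np.degrees(2*np.arctan2(r[1],r[0])),s['ft_force'],s['torque'],s['grip_force'],s['time'])
def fit(pts):
    A=np.c_[2*pts,np.ones(len(pts))];c=np.linalg.lstsq(A,(pts**2).sum(1),rcond=None)[0];return c[:2],np.sqrt(c[2]+c[:2]@c[:2])
o=[]
for n in('wrist','side','scene'):
    im,d,K,T=grab(n); P=cloud(d,K,T);x,y,z=P[...,0],P[...,1],P[...,2]
    near=np.hypot(x-p[0],y-p[1])<.058
    if n=='wrist': near[300:]=0
    zt=p[2]-.0125+.026
    for nm,zz in(('flange',zt),('rim',.125)):
        m=(near if nm=='flange' else np.hypot(x-.576,y-.196)<.06)&(abs(z-zz)<.005)
        if m.sum()>20:
            q=np.c_[x[m],y[m]].astype(np.float32);c,rad=cv2.minEnclosingCircle(q)
            print(n,nm,m.sum(),'z',np.median(z[m]).round(4),np.round(c,4),round(rad,4))
    Q=T[:3,:3].T@(np.array([p[0],p[1],.13])-T[:3,3]); u,v=(K@Q/Q[2])[:2].astype(int)
    u0,v0=np.clip(u-60,0,440),np.clip(v-45,0,330)
    o.append(cv2.resize(im[v0:v0+90,u0:u0+120] if n!='wrist' else im[:300,80:480],(400,300),interpolation=2))
import sys
cv2.imwrite('pics/'+sys.argv[1],np.vstack([np.hstack(o[:2]),np.hstack([o[2],o[2]*0])])[:,:,::-1])
E
python3 meas.py m1.png
```

```text
time: 15.25
position: [0.5752, 0.1946, 0.1772]
tool_rot: [3.119, 0.369, -0.001]
ft_force: [-0.4, 1.2, -2.1]
grip_width: 0.158
grip_force: 45.0
[0.57518212 0.19463569 0.17723196] yaw 13.480764813137482 [-0.37540753  1.1963168  -2.12999718] [-0.04844436  0.00428801  0.03043138] 44.995238687843084 15.25
wrist flange 9226 z 0.1915 [0.5832 0.1972] 0.0464
wrist rim 2926 z 0.1259 [0.5846 0.1966] 0.0566
side flange 368 z 0.1883 [0.5744 0.2002] 0.0492
side rim 310 z 0.1224 [0.5757 0.1984] 0.0571
scene flange 630 z 0.1889 [0.5799 0.1974] 0.0489
scene rim 395 z 0.1231 [0.5785 0.1967] 0.0581
```

View pics/m1.png

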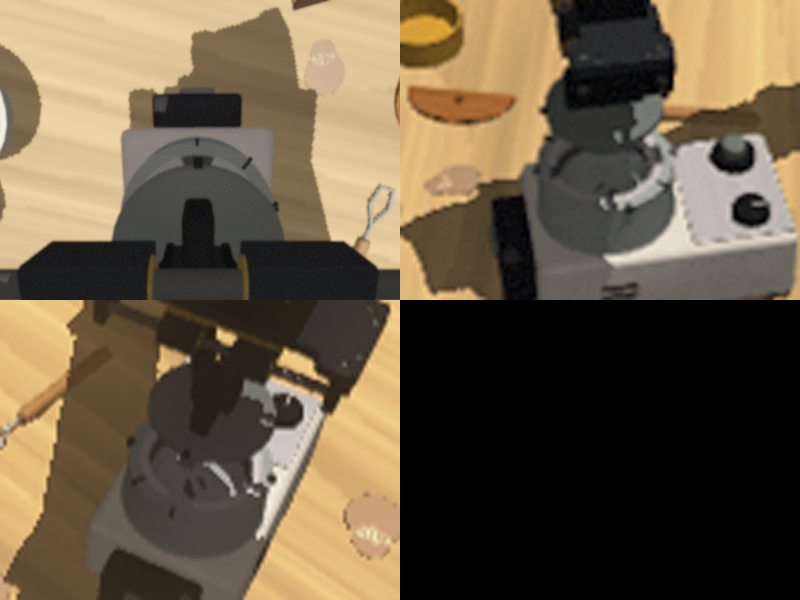

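The gripped lid hangs level over the mouth: in the wrist tile the nib (197,205) is in line with the slot at (197,160). The centres agree to about 1–2 mm. Lower with a force watch.

```bash
python3 -m inch '[[0,1,-15,0,0,0],[0,1,-30,0,0,0],[0,1,-35,0,0,0],[0,1,-35,0,0,0]]'|egrep 'posi|ft'; for i in 1 2 3; do python3 -m inch '[[0,0,-1,0,0,0],[0,0,-2,0,0,0],[0,0,-3,0,0,0],[0,0,-3,0,0,0]]' | egrep 'posi|ft'; done
```

```text
position: [0.5743, 0.1977, 0.1416]
ft_force: [0.6, -0.1, -3.1]
position: [0.5748, 0.1978, 0.1395]
ft_force: [0.3, 0.3, -0.6]
position: [0.5747, 0.1978, 0.1364]
ft_force: [-0.8, -0.5, -1.1]
position: [0.5747, 0.1978, 0.1334]
ft_force: [-0.1, -0.5, -2.2]
```

```bash
python3 -m inch '[[0,-1,-1,0,0,0],[0,-1,-2,0,0,0],[0,-1,-3,0,0,0],[0,-1,-3,0,0,0]]' | egrep 'posi|ft'; for i in 1 2 3; do python3 -m inch '[[0,0,-1,0,0,0],[0,0,-2,0,0,0],[0,0,-3,0,0,0],[0,0,-3,0,0,0]]' | egrep 'posi|ft'; done
```

```text
position: [0.5747, 0.1968, 0.1304]
ft_force: [0.6, -0.2, -1.6]
position: [0.5747, 0.1968, 0.1274]
ft_force: [0.0, 0.6, -1.4]
position: [0.5747, 0.1968, 0.1244]
ft_force: [-0.7, -0.4, -1.1]
position: [0.5747, 0.1968, 0.1214]
ft_force: [-0.1, -0.0, -2.2]
```

Entering without contact. Now seat it.

```bash
for i in 1 2 3 4; do python3 -m inch '[[0,0,-0.5,0,0,0],[0,0,-1,0,0,0],[0,0,-1,0,0,0]]' | egrep 'posi|ft|time'; done
```

```text
time: 19.77
position: [0.5747, 0.1968, 0.1204]
ft_force: [-0.7, 0.5, -2.0]
time: 20.15
position: [0.5748, 0.1968, 0.1195]
ft_force: [-0.6, -0.2, -0.9]
time: 20.52
position: [0.5748, 0.1968, 0.1195]
ft_force: [-1.6, -1.3, 5.8]
time: 20.9
position: [0.5749, 0.1968, 0.1195]
ft_force: [-4.6, -2.1, 11.2]
```

Seated at TCP z 0.1195, exactly as predicted. Ease the push and twist clockwise.

```bash
python3 -m inch '[[0,0,1,0,0,0],[0,0,1,0,0,-4],[0,0,1,0,0,-8],[0,0,1,0,0,-12],[0,0,1,0,0,-16],[0,0,1,0,0,-20],[0,0,1,0,0,-20]]'; python3 -m inch '[[0,0,0,0,0,-4],[0,0,0,0,0,-8],[0,0,0,0,0,-12],[0,0,0,0,0,-16],[0,0,0,0,0,-20],[0,0,0,0,0,-20],[0,0,0,0,0,-20]]'; python3 meas.py m2.png
```

```text
time: 21.78
position: [0.5756, 0.1963, 0.1195]
tool_rot: [3.136, -0.175, 0.003]
ft_force: [-0.2, -1.8, 5.5]
grip_width: 0.154
grip_force: 45.0
time: 22.65
position: [0.5756, 0.1963, 0.1195]
tool_rot: [3.059, -0.716, 0.003]
ft_force: [-0.6, -1.6, 5.1]
grip_width: 0.156
grip_force: 45.0
[0.5755702  0.19633304 0.11950938] yaw -26.356057795711465 [-0.60616238 -1.62794715  5.11566537] [-0.34709292  0.38327864 -0.03391335] 44.99582877382636 22.65
wrist flange 9239 z 0.1338 [0.5893 0.1894] 0.0474
wrist rim 4861 z 0.126 [0.5791 0.194 ] 0.0561
side flange 323 z 0.1305 [0.5738 0.2003] 0.0472
side rim 412 z 0.1251 [0.5748 0.198 ] 0.0576
scene flange 391 z 0.1309 [0.581  0.1962] 0.048
scene rim 390 z 0.1243 [0.5779 0.1962] 0.0582
```

View pics/m2.png

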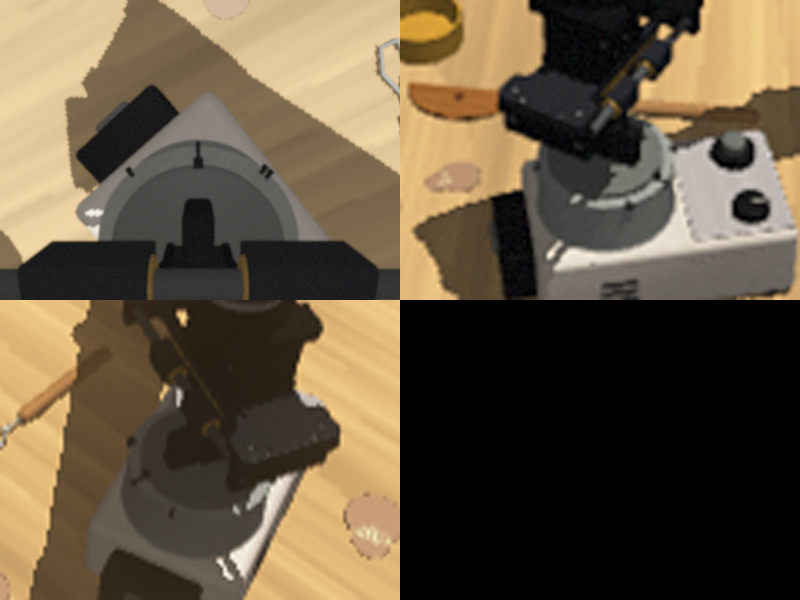

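In the wrist tile, the lid's nib (198,162) points straight at the long half mark (198,148), with the slot mark at (130,172) and the lock pair at (266,172). The lid is seated and gripped at 45 N, so I hand it in.

```bash
python3 -c "
from bench import ctrl
print(ctrl.close_job())"
```

```text
the job is handed in; nothing more can be done
None
```

I pressed the reset button fully down and released it, then seated the lid and turned it 40° clockwise. I handed the job in at about 22.7 s with the lid still gripped at the half-way mark; no verdict came back.

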